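# Press a lens barrel into a V-block against its stop bolt

### The arm

A 7-joint arm with a two-finger parallel gripper is mounted at the origin on a cart in front of the work surface, level with it; the furniture and walls round the work are solid. World frame = base frame: x ahead of the robot, y to its left, z up, the work surface at z = 0. Lengths are in mm, angles in rad, forces in N, time in s.
With the tool pointing down it reaches from about 425 to 875 mm from the base axis. Payload 4.7 kg.
Tool frame: the origin (TCP) lies at the very end of the fingers, on their centre line; the grasp point (between the pads) lies 19 mm behind it; z points along the fingers, y is the line along which they close (so a half turn about z gives the same grasp; the last joint's range is limited). The gripper opens to 85 mm and grips with 20 to 120 N. Pads are 22 mm wide; open, the fingers measure 114 mm over their backs; the gripper's body (76 mm by 85 mm) begins 54 mm behind the grasp point. The pads swing forward as they close: fully open they stand 13 mm farther back than shut.
Start: joints at [-1.157, 0.321, -0.07, 1.45, 0.023, 1.371, -0.057], TCP at [253.032, 598.75, 208.249] pointing down, gripper open.
Joint ranges: [-2.86, 2.86], [-0.3, 2.09], [-1.38, 1.24], [0.06, 2.45], [-1.56, 4.7], [0.09, 2.05], [-2.69, 2.69]. Speed limits (rad/s): [2.57, 2.57, 3.14, 3.14, 3.14, 3.14, 3.14].

### API

Orientations are given as a unit quaternion [x, y, z, w].
In Python, from cell import observe, vision, manip gives the robot as it stands.
- The arm moves only by the shell command python3 -m handwheel 'ROWS' [FORCE]. ROWS is JSON, one flat list of numbers, 5 for each row, row after row: the gripper's target within -1 to 1 (fully open at 1, half-way at 0, shut at -1), then the shift along the world's x, y, z in units of 50 cm (1.0 is 50 cm), then the turn about the world's z in units of pi/2 rad (1.0 is pi/2 rad). A call has 1 to 10 rows; each row shifts and turns the commanded pose from where the row before left it; what a row does not reach is not made up. A row lasts 1/10 s, in which the tool goes at most 50 mm and 8.59 degrees, less where a joint would pass 70% of its speed; a pose out of reach is approached as far as the arm can. A call with a number of a shift or a turn outside -1 to 1 is refused whole. A call with a gripper value outside its range is refused whole. The fingers move at their own pace and stop on an object; FORCE is the grip in N (left out, the last holds). Time passes only in rows, so rows that do not move let the fingers close. It gives the time, the measured TCP pose, the force, the opening and the grip force at its end, in the units of the state.
- observe(): the state, without advancing time (a new reading comes with each control period).
- vision.grab_frame(name): name is "side" or "top"; returns the picture (420x560x3 uint8, red, green, blue); there is no depth.
- vision.get_calibration(name): a dict with "mtx" (3x3 intrinsics, pixels), "world_from_camera" (4x4, takes a point from camera to world coordinates). Camera axes: x right, y down, z forward; pixel columns grow to the right and rows downward; lengths in mm; the calibration is good to about 2 mm. A picture is of the moment at which its call begins. get_calibration takes no time and is no camera call.
- manip.job_done(): hands the job in; it is judged then, once.
The state is a dict: "time_s": time; "q": joint angles; "joint_vel": joint speeds; "joint_efforts": joint torques, N m; "tool_pos": TCP position; "ee_rot": TCP orientation; "contact_force": force on the tool from outside, world axes, zero at the start; "wrist_torque": the same for the moment, N m; "finger_gap": finger opening in mm; "finger_force": force on a finger pad.
Only numpy, scipy, OpenCV 4.12 (cv2) and the standard library are available. Lean on these libraries where they do the work, as an engineer would, in place of code of your own. Each camera call takes 0.05 s, during which the arm holds its last target. There are 200 camera calls.

### The job

First slide the stop bolt of the V-block along its track by its red knob until it is fully home in the brass keeper, so that it bars the end of the groove. Then take the lens barrel out of the grey cradle, lay it in the V-groove with one end touching the bolt, and press it down onto both faces of the groove alike with about 10 newtons, never with a hard shove. Finish while you are still holding it pressed down, and leave the jar and the crucible standing where they are.

Things in the scene. Friction and masses are not known exactly. Their poses are not given: they have to be found in the camera images.
- vblock: Fixture fixed to the worktop, V-groove along its x, z up. Origin at the underside, below the groove's middle. A seated barrel's axis is at y = 0, z = 50 mm; touching the bolt at the -x end, its middle is at x = 0. Two dark lands (18 mm long, at x = -44 and 44 mm, 63 mm wide, 51 mm high) form the groove; between them fingers have free room above the 10 mm aluminium base plate (84 mm wide).
- vface_left: The bright steel +y face of the groove, on both lands, sloping down at 45 degrees toward the middle (the groove is a 90 degree V open upward). Its origin and axes are those of the V-block.
- vface_right: The same on the -y side, same origin and axes. A barrel that is let go in the groove settles onto both faces by its weight (under 2 N on each); a stiff grip a little off the middle loads one face only. Pressed straight down with 10 N, each face bears about 8 N.
- bolt (a joint): Travel of the stop bolt, m: 0 withdrawn, 0.05 fully home (hard stop). It slides toward the V-block's -y across the groove's end, friction about 2.5 N, stays where left. Steel rod 12 mm thick, axis at x = -61, z = 50 mm of the V-block. Blue track on the +y side: y 26 to 110 mm, 20 mm wide, walls 54 mm high, a bridge 59 mm high at y = 26 to 33 mm. Brass keeper at y = -27 mm, 60 mm high.
- bolt_knob (a point): On the axis of the bolt's upright red knob, at the height to grip it. The knob is 16 mm thick and reaches from 12 mm below this point to 10 mm above it. The point is 80 mm above the V-block's underside and moves with the bolt: in the V-block's frame x = -61 mm, y = 92 mm withdrawn, 42 mm home.
- lens_barrel: Silver cylindrical lens barrel, 36 mm in diameter, 110 mm long, 0.13 to 0.25 kg, with a black band 30 mm wide round its middle and glass in both ends. Origin at its middle on its axis; its own x is along the axis. Both ends are alike: it may lie either way round. It starts lying in the cradle; it would roll on the bare worktop.
- cradle: Grey plastic storage cradle, 112 x 64 mm, fixed; origin at its underside, x along the barrel. Two saddles at x = -43 and 43 mm (12 mm long, 35 mm high) carry the barrel, its axis 40 mm above the worktop; between them fingers have room down to the 6 mm base plate. The compressor's tank beside it begins at world x = 0.53 m and is 0.33 m high: pass in front of it, over the 92 mm high vice.
- jar: Small loose sample jar, dark with a red cap, 44 mm in diameter and 69 mm high, standing; origin at the centre of its underside. To be left alone.
- crucible: White loose porcelain crucible, 45 mm across the rim and 40 mm high, standing; origin at the centre of its underside. To be left alone.

How it is judged:
By the outcome, as a careful person would: the job done as asked, in the order asked, and still so for the second after the job is handed in, while the arm keeps its last pose, push and grip.
It also fails if it takes over 67 s, if anything falls off the work surface, if the arm or the gripper's body presses on something with over 40 N, if the wrist force passes 120 N, or if a joint passes its speed limit or range.

## Working session

There is one attempt and no reset: what is moved stays moved. The work goes in short steps, Python scripts to look and compute and a shell command to move; the robot and the scene stay as the last step left them, time stands still between calls to the robot, and variables do not carry over. Pictures are saved under pics/ and viewed, at most 10 in all, crops included, and the job is handed in when it is done.

```bash
mkdir -p pics
python3 - <<'E'
from cell import observe, vision
import cv2
for n in("side","top"):
    im=vision.grab_frame(n); cv2.imwrite(f"pics/{n}0.png",im[:,:,::-1])
    c=vision.get_calibration(n); print(n,c["mtx"],c["world_from_camera"])
s=observe(); print({k:s[k] for k in("time_s","tool_pos","ee_rot","finger_gap","contact_force")})
E
```

```text
side [[475.97684143   0.         280.81325637]
 [  0.         475.97684143 212.74444917]
 [  0.           0.           1.        ]] [[ 8.34854296e-01 -3.05776393e-01  4.57732566e-01 -3.07663172e+02]
 [-5.50156977e-01 -4.91563814e-01  6.75049862e-01 -1.24549804e+03]
 [ 1.85904543e-02 -8.15393043e-01 -5.78609178e-01  1.08571133e+03]
 [ 0.00000000e+00  0.00000000e+00  0.00000000e+00  1.00000000e+00]]
top [[486.08380728   0.         278.91997356]
 [  0.         486.08380728 216.11864013]
 [  0.           0.           1.        ]] [[ 6.89594659e-03 -9.82711915e-01  1.85012806e-01  2.09090300e+02]
 [-9.99920296e-01 -4.81975720e-03  1.16692685e-02 -8.71051284e+01]
 [-1.05758124e-02 -1.85078531e-01 -9.82666825e-01  1.57440060e+03]
 [ 0.00000000e+00  0.00000000e+00  0.00000000e+00  1.00000000e+00]]
{'time_s': 0.1, 'tool_pos': array([252.84088372, 598.21600377, 207.1914682 ]), 'ee_rot': array([ 1.98565130e-01,  9.80087275e-01, -8.94601944e-04, -1.48741524e-04]), 'finger_gap': 85.5935533033022, 'contact_force': array([0.95597138, 1.00996998, 0.55803905])}
```

View pics/side0.png

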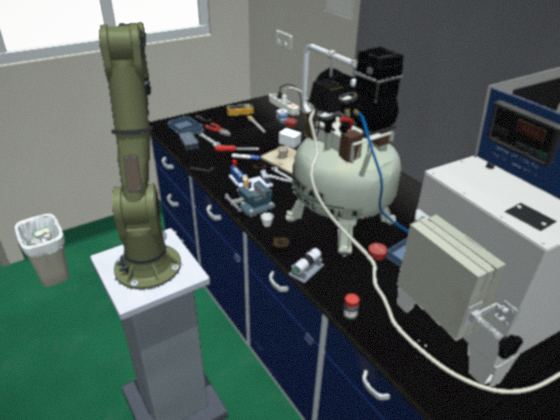

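View pics/top0.png

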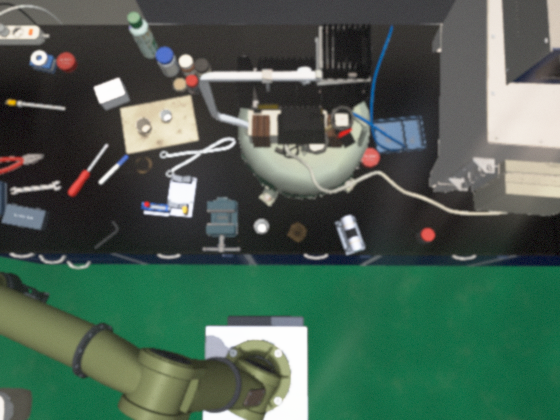

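The side view shows the barrel in its cradle near (308,262), the jar at (351,305) and the crucible at (267,220). In the top view the barrel is at (350,234), the jar at (427,235), the crucible at (262,226) and the vice at (222,215). A blue and white item at (175,197) may be the V-block, so I'll enlarge that area.

```bash
cat > h.py <<'E'
import numpy as np
from cell import vision
def ray(n,u,v,z):
    c=vision.get_calibration(n);T=c["world_from_camera"]
    d=T[:3,:3]@np.linalg.solve(c["mtx"],[u,v,1]);o=T[:3,3]
    return o+d*(z-o[2])/d[2]
def proj(n,p):
    c=vision.get_calibration(n);T=np.linalg.inv(c["world_from_camera"])
    q=c["mtx"]@(T[:3,:3]@np.array(p,float)+T[:3,3]);return q[:2]/q[2]
E
python3 - <<'E'
import cv2,numpy as np
from h import *
t=cv2.imread("pics/top0.png");s=cv2.imread("pics/side0.png")
R=lambda i,x,y,w,h,f:cv2.resize(i[y:y+h,x:x+w],(w*f,h*f),interpolation=cv2.INTER_CUBIC)
a=R(t,130,165,80,60,5);b=R(s,215,150,80,60,5)
c=R(t,320,205,60,60,5);d=R(s,280,235,60,60,5)
c=cv2.copyMakeBorder(c,0,0,0,100,0);d=cv2.copyMakeBorder(d,0,0,0,100,0)
cv2.imwrite("pics/z1.png",np.vstack([np.hstack([a,b]),np.hstack([c,d])]))
print(ray("top",175,197,50),ray("top",350,234,40),ray("top",262,226,40),ray("top",222,215,92),proj("side",ray("top",175,197,50)),proj("side",[253,598,207]))
E
```

```text
[557.15135781 266.34704888  50.        ] [ 441.13518663 -295.70217713   40.        ] [465.52737561 -14.93787758  40.        ] [490.86181966 107.48041925  92.        ] [250.34890644 174.23165748] [147.58426037 127.20451319]
```

View pics/z1.png

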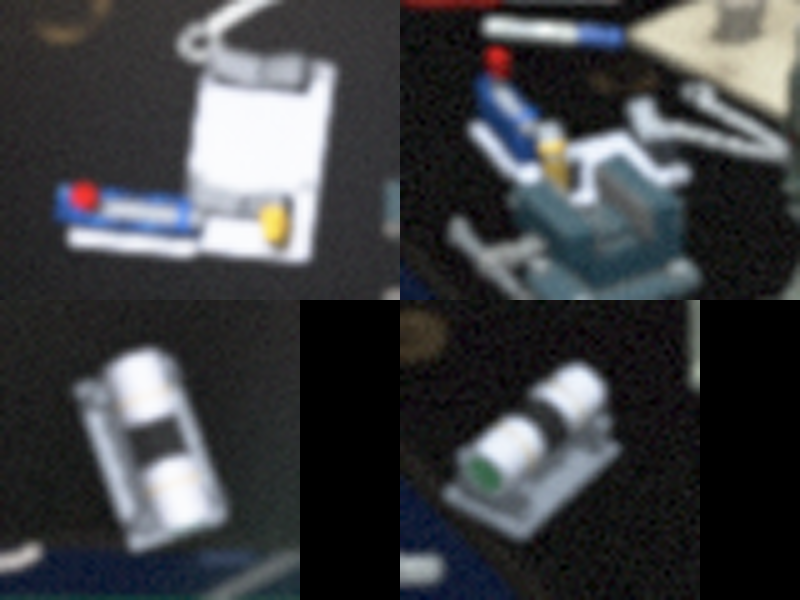

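The enlarged crops show the V-block clearly. In the top view its knob is at (147,204), its keeper at (185,210) and its groove runs roughly along world x; in the side view the knob is at (234,162). The barrel's band is at about (352,233) in the top view and (309,260) in the side view.

Run:
```python
import cv2,numpy as np
from h import *
np.set_printoptions(precision=1,suppress=True)
from cell import observe
t=vision.grab_frame("top").astype(int); s=vision.grab_frame("side").astype(int)
def cen(im,mask,x,y,w,h):
    m=mask(im[y:y+h,x:x+w]); v,u=np.nonzero(m); return u.mean()+x,v.mean()+y,len(u)
red=lambda i:(i[...,0]>130)&(i[...,1]<70)
yel=lambda i:(i[...,0]>130)&(i[...,2]<110)&(i[...,1]>100)
def tri(a,b):
    A=[];r=[]
    for n,p in(("top",a),("side",b)):
        o=ray(n,p[0],p[1],0);e=ray(n,p[0],p[1],500);d=(e-o)/np.linalg.norm(e-o)
        P=np.eye(3)-np.outer(d,d);A.append(P);r.append(P@o)
    return np.linalg.lstsq(np.vstack(A),np.hstack(r),rcond=None)[0]
kt=cen(t,red,140,195,14,16);ks=cen(s,red,226,155,16,16)
yt=cen(t,yel,176,200,18,20);ys=cen(s,yel,238,170,16,25)
print("knob",kt,ks,tri(kt,ks),ray("top",*kt[:2],88),ray("side",*ks[:2],80))
print("keeper",yt,ys,tri(yt,ys),ray("top",*yt[:2],57))
white=lambda i:i.min(2)>190
# barrel: bright mask, PCA in both
for n,im,bx in(("top",t,(330,208,40,55)),("side",s,(288,245,42,40))):
    x,y,w,h=bx; m=white(im[y:y+h,x:x+w]);v,u=np.nonzero(m)
    (c,sz,an)=cv2.minAreaRect(np.c_[u+x,v+y].astype(np.float32)); print(n,c,sz,an,len(u))
    B=cv2.boxPoints((c,sz,an)); 
    for p in B: print(p,ray(n,*p,44))
# V-block base plate corners at z=10, from crop
for p in((335,65),(310,262),(203,62),(200,255)): print("plate",ray("top",130+p[0]/5,165+p[1]/5,10))
print("bandtri",tri((352,233),(308.6,260)))
```

```text
knob (np.float64(146.7), np.float64(203.85), 20) (np.float64(234.0), np.float64(161.2), 10) [525.8 347.3  83.6] [526.1 345.5  88. ] [527.6 353.4  80. ]
keeper (np.float64(185.45), np.float64(210.25), 20) (np.float64(245.44444444444446), np.float64(183.22222222222223), 18) [515.6 234.1  36. ] [512.4 229.3  57. ]
top (352.300048828125, 232.39999389648438) (35.10128402709961, 9.803060531616211) 71.56504821777344 229
[342.1 217.3] [ 494.4 -271.    44. ]
[351.4 214.2] [ 504.6 -300.9   44. ]
[362.5 247.5] [ 397.6 -333.7   44. ]
[353.2 250.6] [ 387.6 -304.2   44. ]
side (307.7465515136719, 258.2913818359375) (7.398975372314453, 25.309194564819336) 49.76364517211914 127
[295.7 263.6] [ 398.8 -297.6   44. ]
[315.  247.3] [ 503.4 -263.7   44. ]
[319.8 252.9] [ 499.1 -296.5   44. ]
[300.5 269.3] [ 396.2 -328.5   44. ]
plate [631.5 205.2  10. ]
plate [498.  216.5  10. ]
plate [633.2 293.4  10. ]
plate [502.3 289.1  10. ]
bandtri [ 445.7 -302.8   41.4]
```

Estimates: the V-block origin is at about (576.5, 249) with a yaw of about -6°, and the knob is at (526, 346.5). The spacing from knob to keeper comes out at 118 mm against the expected 119 mm. The barrel is at about (446, -302.5) with a yaw of about 17°. Next I move above the knob.

```bash
python3 -m handwheel '[1,0.06,-0.056,-0.01,0.021, 1,0.06,-0.056,-0.01,0.021, 1,0.06,-0.056,-0.01,0.021, 1,0.06,-0.056,-0.01,0.021, 1,0.06,-0.056,-0.01,0.021, 1,0.06,-0.056,-0.01,0.021, 1,0.06,-0.056,-0.01,0.021, 1,0.06,-0.056,-0.01,0.021, 1,0.06,-0.056,-0.01,0.021, 1,0,0,0,0]' 20
```

```text
time_s: 1.2
tool_pos: [528.3, 338.8, 162.1]
ee_rot: [0.057, 0.998, -0.002, 0.001]
contact_force: [0.8, -0.7, 0.6]
finger_gap: 85.4
finger_force: 0.0
```

Run:
```python
import cv2,numpy as np
from h import *
from cell import observe
t=vision.grab_frame("top")[:,:,::-1];s=vision.grab_frame("side")[:,:,::-1]
R=lambda i,x,y,w,h,f:cv2.resize(i[y:y+h,x:x+w],(w*f,h*f),interpolation=cv2.INTER_CUBIC)
cv2.imwrite("pics/z2.png",np.hstack([R(t,120,165,80,60,5),R(s,205,130,80,60,5)]))
o=observe();print(o["tool_pos"],o["ee_rot"],proj("side",o["tool_pos"]),proj("side",[526,346.5,90]))
```

```text
[523.68435921 345.36563953 162.74050457] [ 5.30686609e-02  9.98590774e-01 -2.38927413e-04 -3.55529143e-04] [233.33992517 144.85212788] [234.35557857 159.91322265]
```

View pics/z2.png

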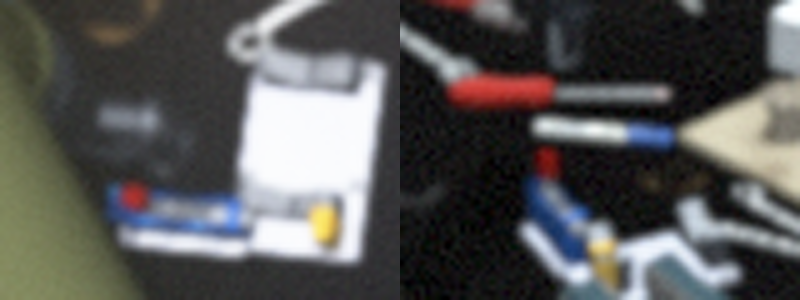

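The crop shows the knob uncovered with no gripper above it, which is unexpected. I'll look at the full frames.

Run:
```python
import cv2,numpy as np
from h import *
from cell import observe
t=vision.grab_frame("top")[:,:,::-1];s=vision.grab_frame("side")[:,:,::-1]
cv2.imwrite("pics/f3.png",cv2.resize(np.hstack([t,s[:300].copy() if 0 else s]),(800,300)))
o=observe();print(o["time_s"],o["tool_pos"],o["q"],proj("top",[0,0,0]),proj("side",[0,0,0]),proj("top",o["tool_pos"]))
```

```text
1.4 [521.92457171 348.16009233 163.17235826] [-0.70380304  0.29507253  0.09029918  1.57600596 -0.02868866  1.27188997
  0.86061576] [255.76950497 375.98759465] [148.18890233 265.65930668] [138.71739739 199.91194639]
```

View pics/f3.png

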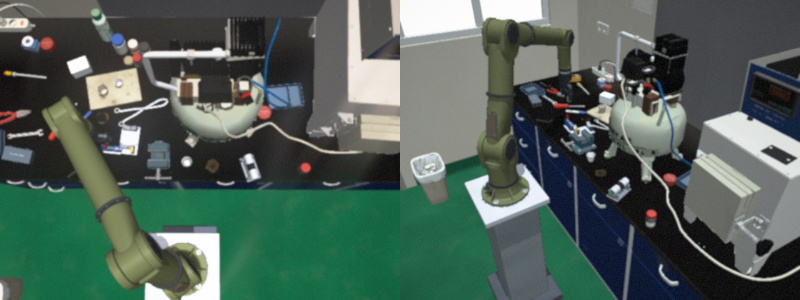

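The wrist is above the area and the gripper is dark, hence hard to see. I'll mark the reported TCP in an enlarged crop.

Run:
```python
import cv2,numpy as np
from h import *
from cell import observe
t=vision.grab_frame("top")[:,:,::-1];s=vision.grab_frame("side")[:,:,::-1]
o=observe();p=o["tool_pos"];print(p,o["ee_rot"],o["time_s"])
R=lambda i,x,y,w,h,f:cv2.resize(i[y:y+h,x:x+w],(w*f,h*f),interpolation=cv2.INTER_CUBIC)
def crop(i,n,x,y):
    c=R(np.clip(i.astype(float)*1.0,0,255)**.6*9,x,y,66,80,6)
    for z,col in((0,(0,255,0)),(54,(255,255,0)),(90-p[2],(255,0,255))):
        q=proj(n,p+[0,0,z]); cv2.circle(c,tuple(int(v) for v in (q-[x,y]+.5)*6),4,col,1)
    return c
cv2.imwrite("pics/z4.png",np.hstack([crop(t,"top",108,150),crop(s,"side",205,100)]))
```

```text
[521.72721935 348.54996252 163.3563251 ] [ 5.00041555e-02  9.98748902e-01  4.13542602e-04 -2.09274745e-04] 1.5[ WARN:0@0.919] global loadsave.cpp:1063 imwrite_ Unsupported depth image for selected encoder is fallbacked to CV_8U.
```

View pics/z4.png

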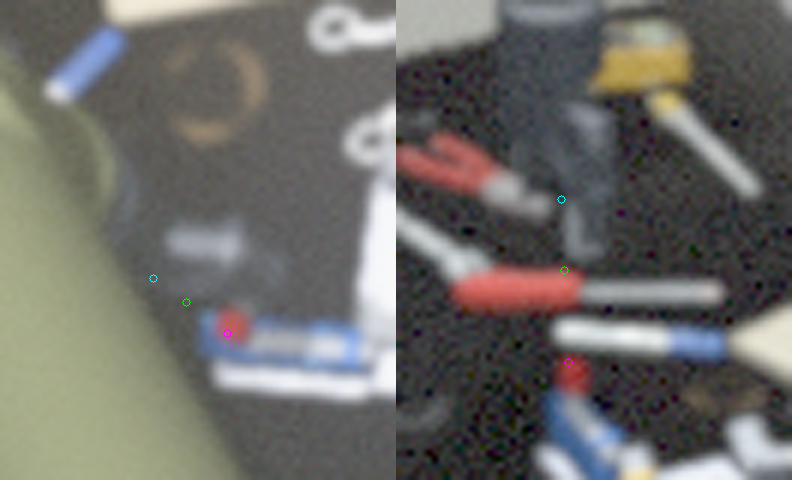

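The side view shows a fingertip at about (585,250) in the crop, near but not exactly on the predicted TCP at (564,270). Open fingers are hard to place, so I'll shut them at this height and check the tip.

```bash
python3 -m handwheel '[-1,0,0,0,0,-1,0,0,0,0,-1,0,0,0,0,-1,0,0,0,0,-1,0,0,0,0,-1,0,0,0,0,-1,0,0,0,0,-1,0,0,0,0]'
python3 - <<'E'
import cv2,numpy as np
from h import *
from cell import observe
t=vision.grab_frame("top")[:,:,::-1];s=vision.grab_frame("side")[:,:,::-1]
o=observe();p=o["tool_pos"];print(p,o["ee_rot"],o["time_s"])
R=lambda i,x,y,w,h,f:cv2.resize(i[y:y+h,x:x+w],(w*f,h*f),interpolation=cv2.INTER_CUBIC)
def crop(i,n,x,y):
    c=np.clip(R(i,x,y,66,80,6).astype(float),0,255)**.6*9
    for z,col in((0,(0,255,0)),(54,(255,255,0)),(90-p[2],(255,0,255))):
        q=proj(n,p+[0,0,z]); cv2.circle(c,tuple(int(v) for v in (q-[x,y]+.5)*6),4,col,1)
    return c.astype(np.uint8)
cv2.imwrite("pics/z5.png",np.hstack([crop(t,"top",108,150),crop(s,"side",205,100)]))
E
```

```text
time_s: 2.3
tool_pos: [523.1, 346.7, 163.3]
ee_rot: [0.051, 0.999, 0.0, 0.0]
contact_force: [-0.5, -0.9, 0.7]
finger_gap: 0.2
finger_force: 0.0
[523.04024039 346.71541415 163.21953284] [ 5.14510494e-02  9.98675517e-01  2.05788694e-05 -3.34626054e-06] 2.4
```

View pics/z5.png

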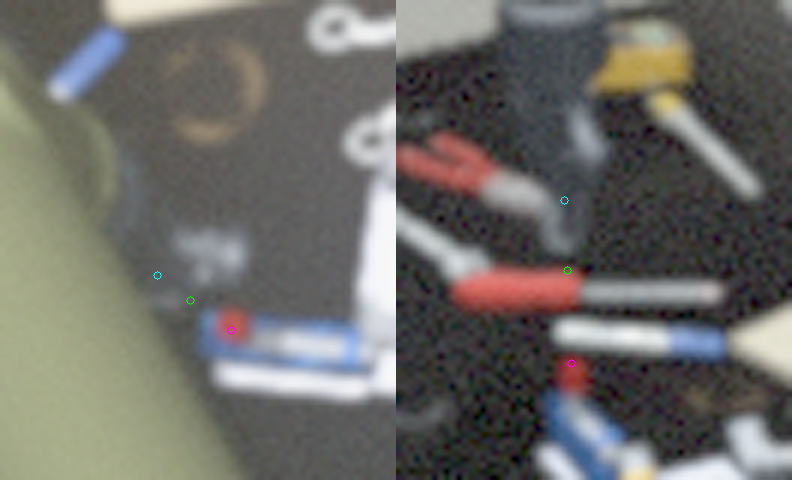

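The shut fingertip appears at about (560,252) in the side crop, close to the predicted TCP, and the TCP dropped to knob height falls on the knob to within 3 mm. Next I open, descend and grip the knob.

```bash
python3 -m handwheel '[0.6,0.006,0,0,0,0.6,0,0,0,0,0.6,0,0,0,0,0.6,0,0,0,0,0.6,0,0,-0.033,0,0.6,0,0,-0.033,0,0.6,0,0,-0.033,0,0.6,0,0,-0.033,0,0.6,0,0,-0.033,0,0.6,0,0,-0.031,0]' 20; python3 -m handwheel '[-1,0,0,0,0,-1,0,0,0,0,-1,0,0,0,0,-1,0,0,0,0,-1,0,0,0,0,-1,0,0,0,0,-1,0,0,0,0]' 25
```

```text
time_s: 3.4
tool_pos: [525.9, 346.8, 64.5]
ee_rot: [0.051, 0.999, 0.0, -0.0]
contact_force: [-1.0, -0.6, -0.6]
finger_gap: 68.4
finger_force: 0.0
time_s: 4.1
tool_pos: [527.2, 347.3, 67.0]
ee_rot: [0.051, 0.999, 0.001, 0.001]
contact_force: [-0.6, -0.4, 6.1]
finger_gap: 0.1
finger_force: 3.0
```

Run:
```python
import cv2,numpy as np
from h import *
from cell import observe
t=vision.grab_frame("top")[:,:,::-1];s=vision.grab_frame("side")[:,:,::-1]
o=observe();p=o["tool_pos"];print(p,o["contact_force"],o["finger_gap"],o["time_s"])
R=lambda i,x,y,w,h,f:cv2.resize(i[y:y+h,x:x+w],(w*f,h*f),interpolation=cv2.INTER_CUBIC)
def crop(i,n,x,y):
    c=np.clip(R(i,x,y,66,80,6).astype(float),0,255)**.6*9
    for z,col in((0,(0,255,0)),(54,(255,255,0))):
        q=proj(n,p+[0,0,z]); cv2.circle(c,tuple(int(v) for v in (q-[x,y]+.5)*6),4,col,1)
    return c.astype(np.uint8)
cv2.imwrite("pics/z6.png",np.hstack([crop(t,"top",120,150),crop(s,"side",205,120)]))
def cen(im,x,y,w,h):
    i=im[y:y+h,x:x+w].astype(int);m=(i[...,2]>100)&(i[...,1]<80)&(i[...,0]<80);v,u=np.nonzero(m);return (u.mean()+x,v.mean()+y,len(u)) if len(u) else None
print(cen(t,138,190,25,25),cen(s,222,148,25,30))
```

```text
[527.19663177 347.32630656  66.98202445] [0.03258199 0.49923938 5.01539061] 0.1887319318624929 4.2
None (np.float64(227.6551724137931), np.float64(153.0344827586207), 29)
```

View pics/z6.png

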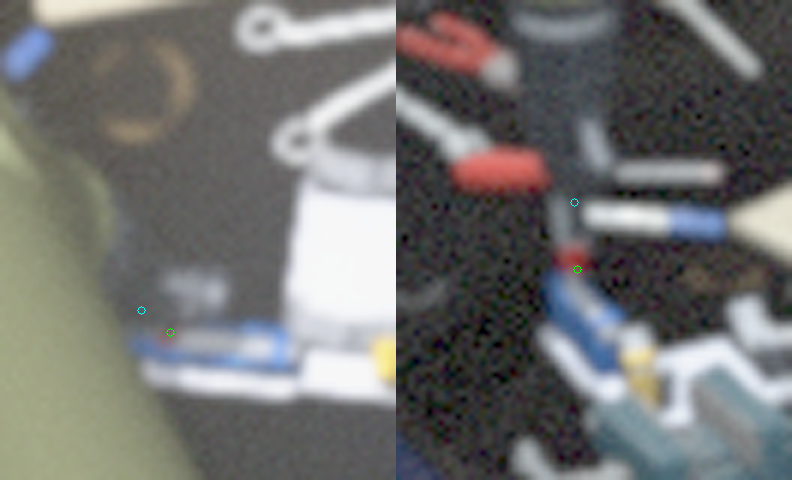

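The side view shows the shut fingertip ending at about (572,245), on top of the knob, which is still visible at (573,258). With an upward force of 5 N at a TCP reading of 67, the fingers are resting on something that should be 90 mm high. That suggests a height offset in the tool reading, which I'll check by touching bare worktop beside the track.

```bash
python3 -m handwheel '[-1,0,0,0.06,0,-1,0,0.07,0,0,-1,0,0.07,0,0,-1,0,0,-0.04,0,-1,0,0,-0.04,0,-1,0,0,-0.04,0,-1,0,0,-0.03,0,-1,0,0,0,0,-1,0,0,0,0,-1,0,0,0,0]'; python3 -m handwheel '[-1,0,0,-0.01,0,-1,0,0,-0.01,0,-1,0,0,-0.01,0,-1,0,0,0,0,-1,0,0,0,0]'
```

```text
time_s: 5.2
tool_pos: [526.8, 417.4, 21.6]
ee_rot: [0.051, 0.999, 0.001, 0.001]
contact_force: [0.8, 0.0, -0.6]
finger_gap: -0.1
finger_force: 0.0
time_s: 5.7
tool_pos: [525.9, 416.6, 4.9]
ee_rot: [0.051, 0.999, -0.0, -0.0]
contact_force: [0.0, 0.7, -0.7]
finger_gap: 0.1
finger_force: 0.0
```

```bash
python3 -m handwheel '[-1,0,0,-0.006,0,-1,0,0,-0.006,0,-1,0,0,0,0,-1,0,0,0,0]';python3 -m handwheel '[-1,0,0,-0.006,0,-1,0,0,-0.006,0,-1,0,0,0,0,-1,0,0,0,0]'
```

```text
time_s: 6.1
tool_pos: [526.0, 416.7, -0.9]
ee_rot: [0.051, 0.999, -0.0, -0.0]
contact_force: [-0.3, -0.8, 0.3]
finger_gap: 0.2
finger_force: 0.0
time_s: 6.5
tool_pos: [525.9, 416.6, -7.0]
ee_rot: [0.051, 0.999, -0.0, -0.0]
contact_force: [0.1, 0.1, -0.8]
finger_gap: 0.4
finger_force: 0.0
```

The TCP reads -7 mm with no contact, so the reported height is indeed too low. I'll go on down gently.

```bash
for i in 1 2; do python3 -m handwheel '[-1,0,0,-0.006,0,-1,0,0,-0.006,0,-1,0,0,0,0]' | egrep 'tool|contact'; done
```

```text
tool_pos: [525.6, 416.4, -13.5]
contact_force: [-0.1, -0.3, -0.7]
tool_pos: [525.7, 416.5, -19.4]
contact_force: [-0.2, 0.5, 0.4]
```

```bash
for i in 1 2; do python3 -m handwheel '[-1,0,0,-0.004,0,-1,0,0,-0.004,0,-1,0,0,0,0]' | egrep 'tool|contact'; done
```

```text
tool_pos: [526.1, 416.8, -22.7]
contact_force: [0.2, 0.3, 0.3]
tool_pos: [526.3, 417.0, -23.0]
contact_force: [-4.9, -5.3, 19.4]
```

The tip meets the worktop at a reading of -22.7, which matches the knob top (67 read, 90 true). So true tip height is the reading plus 23 mm. I'll use that from here and grip the knob again at a reading of about 41.

```bash
python3 -m handwheel '[-1,0,0,0.07,0,0.6,0,0,0.07,0,0.6,0,-0.07,0.07,0,0.6,0,-0.07,0,0,0.6,0,0,0,0,0.6,0,0,0,0,0.6,0,0,-0.03,0,0.6,0,0,-0.03,0,0.6,0,0,-0.014,0,0.6,0,0,0,0]' 20; python3 -m handwheel '[-1,0,0,0,0,-1,0,0,0,0,-1,0,0,0,0,-1,0,0,0,0,-1,0,0,0,0,-1,0,0,0,0,-1,0,0,0,0]' 25
```

```text
time_s: 8.7
tool_pos: [524.1, 346.3, 38.2]
ee_rot: [0.051, 0.999, -0.001, -0.002]
contact_force: [0.5, -0.3, 0.3]
finger_gap: 68.3
finger_force: 0.0
time_s: 9.4
tool_pos: [526.4, 346.9, 41.9]
ee_rot: [0.051, 0.999, 0.0, 0.0]
contact_force: [-0.8, -0.7, 3.8]
finger_gap: 14.8
finger_force: 24.6
```

The knob is gripped. Next I slide it toward -y of the V-block.

```bash
python3 -m handwheel '[-1,-0.001,-0.01,0,0,-1,-0.001,-0.01,0,0,-1,-0.001,-0.01,0,0,-1,-0.001,-0.01,0,0]'; python3 -m handwheel '[-1,-0.001,-0.01,0,0,-1,-0.001,-0.01,0,0,-1,-0.001,-0.01,0,0,-1,-0.001,-0.01,0,0,-1,0,0,0,0]'
```

```text
time_s: 9.8
tool_pos: [524.5, 326.9, 41.9]
ee_rot: [0.051, 0.999, 0.001, 0.001]
contact_force: [1.0, 3.4, 6.2]
finger_gap: 14.6
finger_force: 24.8
time_s: 10.3
tool_pos: [522.4, 305.4, 41.9]
ee_rot: [0.052, 0.999, -0.0, 0.0]
contact_force: [0.2, 0.4, 6.0]
finger_gap: 14.6
finger_force: 25.0
```

```bash
python3 -m handwheel '[-1,-0.001,-0.01,0,0,-1,-0.001,-0.008,0,0,-1,0,0,0,0]'; python3 -m handwheel '[-1,0,-0.006,0,0,-1,0,0,0,0,-1,0,0,0,0]';python3 -m handwheel '[-1,0,-0.006,0,0,-1,0,0,0,0,-1,0,0,0,0]'
```

```text
time_s: 10.6
tool_pos: [522.0, 301.0, 41.9]
ee_rot: [0.051, 0.999, 0.003, 0.002]
contact_force: [5.1, 9.3, 0.2]
finger_gap: 14.9
finger_force: 24.8
time_s: 10.9
tool_pos: [522.1, 301.0, 42.0]
ee_rot: [0.05, 0.999, 0.005, 0.002]
contact_force: [5.9, 15.1, -1.9]
finger_gap: 14.6
finger_force: 24.8
time_s: 11.2
tool_pos: [522.1, 301.1, 42.0]
ee_rot: [0.049, 0.999, 0.007, 0.003]
contact_force: [6.7, 18.5, -5.8]
finger_gap: 14.7
finger_force: 24.9
```

The bolt stopped after about 46 mm instead of 50. To rule out the finger touching the bridge, I'll release, regrip higher and push again.

```bash
python3 -m handwheel '[-1,-0.002,0.018,0,0,0,0,0,0,0,0,0,0,0,0,0,0,0,0.014,0,0,0,0,0,0,-1,0,0,0,0,-1,0,0,0,0,-1,0,0,0,0,-1,0,0,0,0]'; python3 -m handwheel '[-1,0,-0.008,0,0,-1,0,0,0,0,-1,0,0,0,0]';python3 -m handwheel '[-1,0,-0.008,0,0,-1,0,0,0,0,-1,0,0,0,0]'
```

```text
time_s: 12.1
tool_pos: [520.1, 301.3, 48.4]
ee_rot: [0.051, 0.999, 0.0, 0.0]
contact_force: [-0.0, 1.9, 0.6]
finger_gap: 14.4
finger_force: 24.8
time_s: 12.4
tool_pos: [520.1, 301.2, 48.5]
ee_rot: [0.05, 0.999, 0.003, 0.001]
contact_force: [2.4, 9.2, -3.4]
finger_gap: 14.7
finger_force: 24.8
time_s: 12.7
tool_pos: [520.1, 301.2, 48.5]
ee_rot: [0.049, 0.999, 0.006, 0.002]
contact_force: [3.2, 16.3, -8.6]
finger_gap: 14.6
finger_force: 24.8
```

It stopped at the same place (301.2) from a higher grip, so this is the hard stop. I'll release, rise, move away toward the barrel and look at the bolt.

```bash
python3 -m handwheel '[-1,-0.001,0.032,0,0,0.6,0,0,0,0,0.6,0,0,0,0,0.6,0,0,0,0,0.6,0,0,0,0,1,0,0,0.06,0,1,0,0,0.08,0,1,0,0,0.06,0,1,-0.05,-0.06,0,0,1,-0.05,-0.06,0,0]' 20; python3 -m handwheel '[1,-0.04,-0.08,0,0.025,1,-0.02,-0.08,0,0.025,1,0,-0.08,0,0.025,1,0,-0.08,0,0.025,1,0,-0.08,0,0.025,1,0,-0.08,0,0.025,1,0,-0.08,0,0.025,1,0,-0.08,0,0.025,1,0,-0.08,0,0.025,1,0,-0.08,0,0.025]'
python3 - <<'E'
import cv2,numpy as np
from h import *
from cell import observe
t=vision.grab_frame("top")[:,:,::-1];s=vision.grab_frame("side")[:,:,::-1]
o=observe();print(o["tool_pos"],o["time_s"])
R=lambda i,x,y,w,h,f:cv2.resize(i[y:y+h,x:x+w],(w*f,h*f),interpolation=cv2.INTER_CUBIC)
cv2.imwrite("pics/z7.png",np.hstack([R(t,140,175,66,50,6),R(s,222,150,66,50,6)]))
def cen(im,x,y,w,h,f):
    i=im[y:y+h,x:x+w].astype(int);v,u=np.nonzero(f(i));return (u.mean()+x,v.mean()+y,len(u)) if len(u) else None
red=lambda i:(i[...,2]>130)&(i[...,1]<70)
yel=lambda i:(i[...,2]>130)&(i[...,0]<110)&(i[...,1]>100)
for n,im,b in(("top",t,(140,195,50,20)),("side",s,(226,155,40,35))):
    k=cen(im,*b,red);print(n,k,cen(im,*b,yel)); 
    if k: print(ray(n,*k[:2],88 if n=="top" else 80))
E
```

```text
time_s: 13.7
tool_pos: [469.8, 248.4, 149.4]
ee_rot: [0.051, 0.999, 0.001, 0.001]
contact_force: [1.1, -0.1, -0.3]
finger_gap: 85.4
finger_force: 0.0
time_s: 14.7
tool_pos: [438.9, -153.1, 148.5]
ee_rot: [-0.145, 0.989, 0.0, 0.0]
contact_force: [1.2, 0.8, 0.4]
finger_gap: 85.4
finger_force: 0.0
[ 438.34923083 -157.61702402  148.72821652] 14.8
top (np.float64(157.8235294117647), np.float64(204.64705882352942), 17) (np.float64(185.3913043478261), np.float64(210.0), 23)
[523.6679592  310.35414849  88.        ]
side (np.float64(237.33333333333334), np.float64(165.08333333333334), 12) (np.float64(245.52941176470588), np.float64(183.35294117647058), 17)
[523.44830534 316.59321506  80.        ]
```

View pics/z7.png

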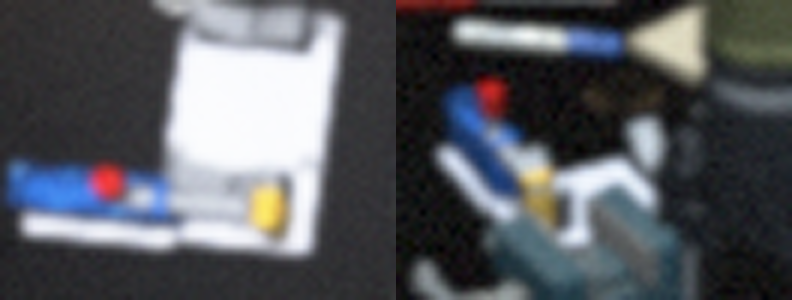

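I backed off while still gripping and drew the bolt back about 7.5 mm: the image shows the knob at top-crop (108,183), i.e. y = 310. I have to redo this and back off only after opening. I'll also check where home should be, using the track's ends.

Run:
```python
import cv2,numpy as np
from h import *
np.set_printoptions(precision=1,suppress=True)
acc=np.mean([vision.grab_frame("top") for _ in range(4)],0)
t0=cv2.imread("pics/top0.png")[:,:,::-1].astype(float)
for nm,im in(("now",acc),("start",t0)):
  for r in (203,205,206): print(nm,r,"R",im[r,136:192,0].astype(int).tolist());print("B",im[r,136:192,2].astype(int).tolist())
for u in(141,142,168,170): print(u,ray("top",u,204,54)[1])
for u in(180,190): print(u,ray("top",u,210,60)[1])
# land edges along z=51 : upper land rows ~179, lower ~205
for r in (178,179,180): print(r,acc[r,165:200].mean(1).astype(int).tolist())
```

```text
now 203 R [42, 43, 43, 39, 42, 60, 78, 78, 62, 50, 50, 50, 49, 51, 54, 54, 56, 58, 77, 121, 167, 190, 185, 155, 109, 72, 55, 52, 54, 54, 76, 111, 150, 180, 195, 199, 201, 202, 206, 211, 217, 221, 220, 219, 219, 216, 212, 211, 215, 214, 207, 203, 221, 231, 235, 232]
B [41, 42, 43, 43, 59, 117, 170, 179, 158, 141, 139, 137, 139, 144, 154, 160, 156, 143, 126, 98, 70, 54, 51, 56, 72, 92, 99, 95, 92, 88, 106, 137, 171, 197, 211, 215, 218, 218, 220, 224, 228, 232, 230, 229, 229, 227, 225, 224, 226, 227, 222, 220, 232, 241, 244, 241]
now 205 R [37, 40, 40, 39, 44, 48, 56, 54, 55, 59, 60, 63, 60, 60, 61, 61, 61, 70, 115, 178, 225, 239, 237, 214, 159, 115, 102, 103, 98, 86, 84, 105, 141, 171, 188, 191, 192, 193, 193, 193, 191, 178, 164, 162, 172, 179, 185, 195, 204, 196, 164, 132, 165, 226, 246, 244]
B [39, 39, 41, 44, 67, 120, 170, 184, 192, 214, 222, 223, 220, 217, 214, 214, 211, 205, 190, 150, 100, 65, 58, 64, 108, 155, 175, 175, 171, 176, 190, 191, 190, 195, 204, 207, 208, 209, 210, 210, 207, 194, 180, 177, 188, 189, 184, 181, 189, 184, 159, 137, 176, 236, 251, 250]
now 206 R [39, 39, 39,
[... 2130 characters left out ...]
65, 156, 157, 154, 135, 119, 166, 233, 251, 249]
141 373.67469193890366
142 370.4568498653863
168 286.843330963326
170 280.41553773757056
180 246.08929977865455
190 214.1748833345804
178 [58, 59, 61, 71, 80, 101, 133, 161, 179, 193, 200, 202, 201, 202, 201, 195, 178, 162, 165, 174, 180, 184, 188, 187, 173, 141, 123, 146, 174, 187, 180, 144, 95, 63, 57]
179 [56, 56, 57, 60, 73, 107, 141, 156, 161, 174, 188, 194, 198, 202, 203, 196, 177, 165, 169, 180, 185, 187, 192, 191, 171, 138, 122, 149, 186, 210, 210, 172, 109, 66, 58]
180 [55, 55, 55, 59, 87, 134, 167, 165, 148, 148, 161, 171, 182, 192, 197, 191, 176, 165, 171, 176, 181, 185, 187, 186, 167, 132, 121, 158, 198, 219, 213, 170, 107, 66, 56]
```

From the track ends (y = 373.7 and 289.5, 84 mm apart as specified), the bolt started a few mm in. The stop at 301 is therefore the home position, within camera accuracy. I'm going back to push it home again.

```bash
python3 -m handwheel '[0.6,0,0.08,0,-0.025,0.6,0,0.08,0,-0.025,0.6,0,0.08,0,-0.025,0.6,0,0.08,0,-0.025,0.6,0,0.08,0,-0.025,0.6,0,0.08,0,-0.025,0.6,0,0.08,0,-0.025,0.6,0,0.08,0,-0.025,0.6,0.02,0.08,0,-0.025,0.6,0.04,0.08,0,-0.025]' 20; python3 -m handwheel '[0.6,0.05,0.06,0,0,0.6,0.05,0.06,0,0,0.6,0,0,-0.05,0,0.6,0,0,0,0,0.6,0,0,0,0]'
```

```text
time_s: 16.0
tool_pos: [467.4, 252.3, 148.3]
ee_rot: [0.05, 0.999, 0.0, -0.0]
contact_force: [0.3, -0.8, 0.7]
finger_gap: 68.1
finger_force: 0.0
time_s: 16.5
tool_pos: [518.0, 308.9, 122.6]
ee_rot: [0.051, 0.999, -0.001, -0.001]
contact_force: [0.2, -1.0, 0.4]
finger_gap: 68.4
finger_force: 0.0
```

```bash
python3 -m handwheel '[0.6,0.008,0,-0.05,0,0.6,0,0,-0.05,0,0.6,0,0,-0.055,0,0.6,0,0,0,0,-1,0,0,0,0,-1,0,0,0,0,-1,0,0,0,0,-1,0,0,0,0,-1,0,0,0,0,-1,0,0,0,0]' 30; python3 -m handwheel '[-1,0,-0.01,0,0,-1,-0.001,-0.01,0,0,-1,0,-0.006,0,0,-1,0,0,0,0,-1,0,0,0,0]'
```

```text
time_s: 17.5
tool_pos: [524.4, 309.3, 47.6]
ee_rot: [0.051, 0.999, 0.001, 0.001]
contact_force: [-0.6, -0.7, 6.8]
finger_gap: 13.9
finger_force: 29.4
time_s: 18.0
tool_pos: [523.7, 300.9, 47.6]
ee_rot: [0.05, 0.999, 0.004, 0.002]
contact_force: [1.1, 7.9, 2.9]
finger_gap: 14.5
finger_force: 29.5
```

```bash
python3 -m handwheel '[-1,0,-0.012,0,0,-1,0,0,0,0,-1,0,0,0,0]'; python3 -m handwheel '[-1,0,0.012,0,0,0.6,0,0,0,0,0.6,0,0,0,0,0.6,0,0,0,0,0.6,0,0.006,0,0,0.6,0,0,0.06,0,1,0,0,0.08,0,1,0,0,0.06,0,1,-0.05,-0.06,0,0,1,-0.05,-0.06,0,0]' 20; python3 -m handwheel '[1,-0.04,-0.08,0,0.025,1,-0.02,-0.08,0,0.025,1,0,-0.08,0,0.025,1,0,-0.08,0,0.025,1,0,-0.08,0,0.025,1,0,-0.08,0,0.025,1,0,-0.08,0,0.025,1,0,-0.08,0,0.025,1,0,-0.08,0,0.025,1,0,-0.08,0,0.025]'
python3 - <<'E'
import cv2,numpy as np
from h import *
from cell import observe
t=np.mean([vision.grab_frame("top") for _ in range(3)],0)
o=observe();print(o["tool_pos"],o["ee_rot"],o["time_s"])
for r in (203,204,205): print(r,t[r,150:170,0].astype(int).tolist())
m=(t[195:215,140:190,0]>130)&(t[195:215,140:190,1]<70);v,u=np.nonzero(m);print(u.mean()+140,v.mean()+195,ray("top",u.mean()+140,v.mean()+195,88))
E
```

```text
time_s: 18.3
tool_pos: [523.7, 300.9, 47.7]
ee_rot: [0.049, 0.999, 0.008, 0.003]
contact_force: [3.4, 18.4, -4.2]
finger_gap: 14.3
finger_force: 29.6
time_s: 19.3
tool_pos: [473.3, 238.6, 146.8]
ee_rot: [0.051, 0.999, 0.001, 0.001]
contact_force: [0.6, -0.6, -0.1]
finger_gap: 85.6
finger_force: 0.0
time_s: 20.3
tool_pos: [442.6, -163.0, 145.8]
ee_rot: [-0.145, 0.989, 0.0, 0.0]
contact_force: [1.0, -0.2, 0.3]
finger_gap: 85.5
finger_force: 0.0
[ 442.28355961 -164.22423504  145.81294186] [-1.41183983e-01  9.89983356e-01 -1.88860308e-04 -3.90942272e-05] 20.45
203 [54, 55, 58, 52, 53, 51, 55, 78, 125, 168, 184, 171, 132, 87, 60, 56, 76, 110, 150, 181]
204 [57, 60, 59, 58, 59, 56, 65, 109, 174, 220, 230, 222, 177, 119, 76, 64, 76, 113, 149, 179]
205 [59, 59, 61, 61, 60, 60, 71, 126, 195, 233, 241, 233, 197, 136, 99, 85, 83, 106, 142, 172]
160.44444444444446 204.66666666666666 [523.64342197 302.11435355  88.        ]
```

The camera puts the knob at y = 302, matching the stop, so the bolt is home. Now to the barrel.

```bash
python3 -m handwheel '[1,0.007,-0.08,0,0.01,1,0,-0.08,0,0,1,0,-0.08,0,0,1,0,-0.036,0,0,1,0,0,-0.09,0,1,0,0,-0.06,0,1,0,0,0,0,1,0,0,0,0]'
python3 - <<'E'
import cv2,numpy as np
from h import *
from cell import observe
t=np.mean([vision.grab_frame("top") for _ in range(2)],0).astype(np.uint8)[:,:,::-1];s=vision.grab_frame("side")[:,:,::-1]
o=observe();p=o["tool_pos"];print(p,o["ee_rot"],o["time_s"])
p=p+[0,0,23]
R=lambda i,x,y,w,h,f:cv2.resize(i[y:y+h,x:x+w],(w*f,h*f),interpolation=cv2.INTER_CUBIC)
def crop(i,n,x,y):
    c=np.clip(R(i,x,y,66,80,6).astype(float),0,255)**.6*9
    for q in(p,[446,-302.5,58],[p[0],p[1],58]):
        q=proj(n,q); cv2.circle(c,tuple(int(v) for v in (q-[x,y]+.5)*6),4,(0,255,0),1)
    return c.astype(np.uint8)
cv2.imwrite("pics/z8.png",np.hstack([crop(t,"top",320,195),crop(s,"side",275,205)]))
E
```

```text
time_s: 21.25
tool_pos: [446.8, -298.3, 70.9]
ee_rot: [-0.153, 0.988, 0.0, -0.0]
contact_force: [0.6, -0.9, 1.1]
finger_gap: 85.5
finger_force: 0.0
[ 448.13123393 -299.53246743   72.70599998] [-1.52506414e-01  9.88301006e-01 -6.86326136e-04  1.56315338e-03] 21.4
```

View pics/z8.png

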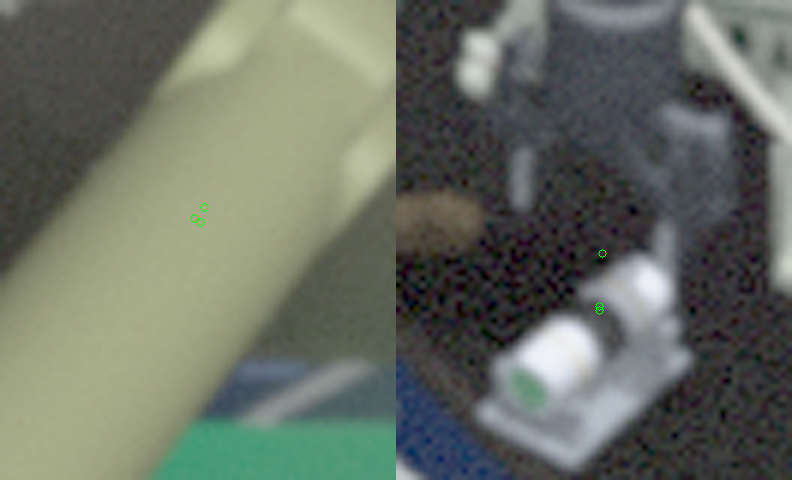

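The fingers straddle the barrel in the side crop (left finger at (522,200), right behind the barrel at (665,240), band at (605,318)). Descending and gripping.

```bash
python3 -m handwheel '[1,0,-0.004,-0.05,0,1,0,0,-0.05,0,1,0,0,-0.048,0,1,0,0,0,0,1,0,0,0,0]'; python3 -m handwheel '[-1,0,0,0,0,-1,0,0,0,0,-1,0,0,0,0,-1,0,0,0,0,-1,0,0,0,0,-1,0,0,0,0]' 40
```

```text
time_s: 21.9
tool_pos: [447.3, -301.7, -1.9]
ee_rot: [-0.152, 0.988, -0.0, 0.001]
contact_force: [-0.2, -0.1, -0.4]
finger_gap: 85.1
finger_force: 0.0
time_s: 22.5
tool_pos: [446.7, -300.0, -2.3]
ee_rot: [-0.153, 0.988, 0.001, 0.0]
contact_force: [-2.3, 4.4, 8.7]
finger_gap: 34.9
finger_force: 39.1
```

```bash
python3 -m handwheel '[-1,0,0,0.02,0,-1,0,0,0.06,0,-1,0,0,0.09,0,-1,0,0,0.09,0,-1,0,0,0.06,0,-1,0,0,0,0,-1,0,0,0,0]'; python3 -c "
from cell import observe
o=observe();print(o['wrist_torque'],o['contact_force'],o['tool_pos'])"
```

```text
time_s: 23.2
tool_pos: [446.6, -301.4, 157.2]
ee_rot: [-0.152, 0.988, -0.0, 0.001]
contact_force: [-0.2, 0.8, -2.3]
finger_gap: 35.3
finger_force: 40.3
[0.05421369 0.03468587 0.00041035] [-0.20098677  0.75672724 -2.31890621] [ 446.61726662 -301.36520373  157.24630357]
```

The barrel is lifted (about 2.3 N). I'll carry it in front of the tank to the V-block, offset 8 mm from the bolt.

```bash
python3 -m handwheel '[-1,0,0.04,0,-0.025,-1,0,0.08,0,-0.025,-1,0,0.084,0,-0.025,-1,0,0.084,0,-0.025,-1,0,0.084,0,-0.025,-1,0,0.084,0,-0.025,-1,0,0.084,0,-0.025,-1,0,0.084,0,-0.025,-1,0,0.084,0,-0.025,-1,0,0.084,0,-0.025]'; python3 -m handwheel '[-1,0,0.08,0,0,-1,0.04,0.08,0,0,-1,0.06,0.06,0,0,-1,0.06,0.05,0,0,-1,0.06,0.04,0,0,-1,0.06,0,0,0,-1,0,0,0,0,-1,0,0,0,0,-1,0,0,0,0]'
```

```text
time_s: 24.2
tool_pos: [444.8, 95.9, 154.7]
ee_rot: [0.045, 0.999, -0.001, -0.002]
contact_force: [0.6, 0.4, -2.1]
finger_gap: 34.9
finger_force: 40.4
time_s: 25.1
tool_pos: [585.0, 249.2, 155.2]
ee_rot: [0.044, 0.999, -0.001, -0.001]
contact_force: [-0.2, -0.8, -1.7]
finger_gap: 34.7
finger_force: 40.3
```

```bash
python3 -m handwheel '[-1,0.008,0.008,-0.08,0,-1,0,0,-0.08,0,-1,0,0,-0.06,0,-1,0,0,-0.036,0,-1,0,0,0,0,-1,0,0,0,0,-1,0,0,0,0]'; python3 -m handwheel '[-1,0,0,-0.01,0,-1,0,0,-0.006,0,-1,0,0,0,0,-1,0,0,0,0]'
```

```text
time_s: 25.8
tool_pos: [591.5, 254.4, 30.8]
ee_rot: [0.044, 0.999, 0.001, 0.001]
contact_force: [1.2, 0.2, -0.3]
finger_gap: 35.1
finger_force: 40.4
time_s: 26.2
tool_pos: [590.5, 253.7, 20.7]
ee_rot: [0.044, 0.999, -0.0, -0.0]
contact_force: [0.3, -0.5, -1.8]
finger_gap: 34.8
finger_force: 40.4
```

```bash
for i in 1 2 3; do python3 -m handwheel '[-1,0,0,-0.004,0,-1,0,0,-0.004,0,-1,0,0,0,0]' | egrep 'tool|contact'; done
```

```text
tool_pos: [590.2, 253.6, 16.3]
contact_force: [0.1, 0.6, -2.0]
tool_pos: [590.2, 253.6, 12.3]
contact_force: [-0.8, -0.6, -1.7]
tool_pos: [590.8, 253.3, 9.2]
contact_force: [-2.3, -1.5, 1.9]
```

Contact starts at a reading of about 9.5 with a small push toward -y. I'll let the barrel settle in the groove by itself, then regrip to centre the fingers on it.

```bash
python3 -m handwheel '[0.2,0,-0.002,0,0,0.2,0,0,0,0,0.2,0,0,0,0,0.2,0,0,0,0]' 30 | egrep 'tool|contact|gap|rot'; python3 -m handwheel '[-1,0,0,0,0,-1,0,0,0,0,-1,0,0,0,0,-1,0,0,0,0,-1,0,0,0,0]' 30; python3 -c "
from cell import observe
o=observe();print(o['wrist_torque'])"
```

```text
tool_pos: [590.5, 253.0, 8.7]
ee_rot: [0.043, 0.999, 0.0, 0.0]
contact_force: [-0.7, 0.5, -0.6]
finger_gap: 51.3
time_s: 28.0
tool_pos: [590.5, 252.3, 8.9]
ee_rot: [0.044, 0.999, -0.0, -0.0]
contact_force: [-1.6, -2.4, 3.8]
finger_gap: 35.0
finger_force: 30.0
[-0.51986357  0.43335386 -0.06279415]
```

```bash
python3 -m handwheel '[-1,0,-0.0024,0,0,-1,0,0,0,0,-1,0,0,0,0]' | egrep 'tool|contact|rot'; for i in 1 2; do python3 -m handwheel '[-1,-0.004,0.0004,0,0,-1,-0.004,0.0004,0,0,-1,0,0,0,0]' | egrep 'tool|contact'; done
```

```text
tool_pos: [590.5, 252.3, 8.9]
ee_rot: [0.043, 0.999, 0.0, 0.0]
contact_force: [-2.0, -0.3, 3.7]
tool_pos: [587.0, 252.7, 9.0]
contact_force: [1.9, 1.6, 1.2]
tool_pos: [582.4, 253.0, 9.0]
contact_force: [1.2, 2.7, 1.3]
```

```bash
for i in 1 2; do python3 -m handwheel '[-1,-0.004,0.0008,0,0,-1,-0.002,0.0004,0,0,-1,0,0,0,0]' | egrep 'tool|contact'; done
```

```text
tool_pos: [582.2, 252.8, 9.4]
contact_force: [7.1, 2.9, -1.7]
tool_pos: [582.2, 252.8, 10.3]
contact_force: [12.4, 2.1, -2.6]
```

The barrel is touching the bolt (Fx climbs to 12 N at x = 582.2). I'll ease the end push, then press down.

```bash
python3 -m handwheel '[-1,0.008,-0.001,0,0,-1,0,0,0,0,-1,0,0,0,0]' | egrep 'tool|contact|rot'; python3 -m handwheel '[-1,0,0,-0.004,0,-1,0,0,0,0,-1,0,0,0,0]' | egrep 'tool|contact|rot|gap'; python3 -c "
from cell import observe
o=observe();print(o['wrist_torque'])"
```

```text
tool_pos: [582.2, 252.8, 9.3]
ee_rot: [0.044, 0.999, 0.0, 0.002]
contact_force: [6.7, 1.3, 0.8]
tool_pos: [582.3, 253.0, 8.9]
ee_rot: [0.044, 0.999, 0.0, 0.002]
contact_force: [3.1, 1.7, 8.3]
finger_gap: 35.0
[ 0.10389598 -0.53853505 -0.00592446]
```

```bash
python3 -m handwheel '[-1,0,0.002,-0.0008,0,-1,0,0,0,0,-1,0,0,0,0]' | egrep 'tool|rot|gap'
python3 - <<'E'
import numpy as np
from cell import observe,vision
L=[]
for _ in range(6):
    o=observe();L.append(np.r_[o["contact_force"],o["wrist_torque"],o["tool_pos"]]);vision.grab_frame("top")
print(np.mean(L,0).round(2),np.std(L,0).round(2),o["time_s"])
E
```

```text
tool_pos: [582.2, 253.1, 8.8]
ee_rot: [0.044, 0.999, -0.0, 0.002]
finger_gap: 34.9
[ 1.2800e+00 -1.3100e+00  1.1590e+01 -3.5000e-01 -2.6000e-01  0.0000e+00
  5.8224e+02  2.5304e+02  8.8200e+00] [0.73 0.31 0.39 0.02 0.03 0.03 0.01 0.02 0.02] 30.65
```

```bash
python3 -m handwheel '[-1,-0.001,-0.0008,0.0006,0,-1,0,0,0,0,-1,0,0,0,0]' | egrep 'tool|rot|gap'
python3 - <<'E'
import numpy as np
from cell import observe,vision
L=[]
for _ in range(10):
    o=observe();L.append(np.r_[o["contact_force"],o["wrist_torque"],o["tool_pos"]]);t=vision.grab_frame("top").astype(int)
print(np.mean(L,0).round(2),np.std(L,0).round(2),o["time_s"])
i=t[195:215,140:190];m=(i[...,0]>130)&(i[...,1]<70);print(np.argwhere(m).mean(0)+[195,140] if m.any() else "knob hidden")
E
```

```text
tool_pos: [582.3, 253.1, 8.9]
ee_rot: [0.044, 0.999, 0.0, 0.002]
finger_gap: 35.1
[ 3.6200e+00 -1.5000e-01  8.8800e+00 -7.0000e-02 -6.8000e-01  1.0000e-02
  5.8227e+02  2.5306e+02  8.8500e+00] [0.44 0.36 0.44 0.02 0.02 0.03 0.01 0.02 0.01] 31.45
knob hidden
```

```bash
python3 -m handwheel '[-1,0.0004,0,-0.0004,0,-1,0,0,0,0,-1,0,0,0,0]' | egrep 'tool|gap'
python3 - <<'E'
import numpy as np
from cell import observe,vision,manip
L=[]
for _ in range(10):
    o=observe();L.append(np.r_[o["contact_force"],o["wrist_torque"]]);vision.grab_frame("top")
m=np.mean(L,0);print(m.round(2),o["time_s"])
if 9<m[2]<11.2 and abs(m[1])<0.8 and m[0]>1: print(manip.job_done())
E
```

```text
tool_pos: [582.3, 253.1, 8.8]
finger_gap: 35.4
[ 2.76 -0.52  9.87 -0.15 -0.49 -0.01] 32.25
the job is handed in; nothing more can be done
None
```

The job is handed in: the bolt was pushed to its hard stop, and the barrel lies against it, held down with about 9.9 N and only about 0.5 N of sideways force. The jar and crucible were never approached.

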